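Fit the centrifuge rotor on its square drive

ROBOT

A 6-joint arm with a two-finger parallel gripper is mounted at the origin on the work surface. World frame = base frame: x ahead of the robot, y to its left, z up, the work surface at z = 0. Lengths are in m, angles in degrees, forces in N, time in s.
With the tool pointing down it reaches from about 0.4 to 0.825 m from the base axis. Payload 7 kg.
Tool frame: the origin (TCP) lies on the centre line of the jaws, within the pads' length; the fingertips stand r.nose_length ahead of it and the grasp point (between the pads) lies 2 mm behind it (r.nose_length is the distance from the TCP to the fingertips, in m); z points along the fingers, y is the direction in which the jaws open and shut (so a half turn about z gives the same grasp; the last joint's range is limited). The gripper opens to 88 mm and grips with 3 to 60 N. Pads are 19 mm wide; open, the fingers measure 130 mm over their backs; the gripper's body (78 mm by 193 mm) begins 47 mm behind the grasp point.
Start: joints at [-57.634, 20.546, 0.682, 0, -70.136, -16.507], TCP at [0.184, -0.649, 0.244] pointing down, gripper open.
Joint ranges: [-176.03, 176.03], [-82.01, 121.73], [-58.28, 71.71], [-173.87, 95.51], [-174.79, -0.11], [-173.66, 173.66]. Speed limits (degrees/s): [136.94, 136.94, 172.46, 180, 180, 180].

INTERFACE

Orientations are given as [roll, pitch, yaw] about the fixed x, y, z axes, in that order (R = Rz(yaw) Ry(pitch) Rx(roll)).
In Python, from plant import r gives the robot as it stands.
- The arm moves only by the tool apply_moves, never from a script. Its argument "targets" is a list of rows, each a list of 3 entries, a list of its own where there are three numbers: the shift along the tool's x, y, z scaled (see below), then the turn, a rotation vector about the tool's x, y, z scaled (see below), then the finger opening in mm, from 0 to 87.6. A call has 1 to 5 rows; each row shifts and turns the pose as measured when the row begins, along the tool's axes as they then stand; what a row does not reach is not made up. The controller multiplies each number of a shift by 0.04 m and each number of a turn by 8 degrees. A row lasts 1/10 s, in which the tool goes at most 50 mm and 8.59 degrees, less where a joint would pass 70% of its speed; a pose out of reach is approached as far as the arm can. A call with a number of a shift or a turn outside -1 to 1 is refused whole. A call with a gripper value outside its range is refused whole. The fingers move at their own pace and stop on an object; "squeeze" is the grip in N (left out, the last holds). Time passes only in rows, so rows that do not move let the fingers close. It gives the time, the measured TCP pose, the force and the opening at its end, in the units of the state.
- r.get_state(): the state, without advancing time (a new reading comes with each control period).
- r.capture(name): name is "scene" or "top" or "wrist"; returns a dict with "img" (420x560x3 uint8, blue, green, red), "z_map" (420x560 float32, m along the optical axis (not along the pixel's ray), 0 where there is no reading), "fx", "fy", "cx", "cy" (pixels), "camera_from_world" (4x4, takes a point from world to camera coordinates); the wrist camera has in their place "mount" (4x4, takes a point from camera to tool coordinates, whose origin is the TCP and whose axes are the flange's). Camera axes: x right, y up, looking along -z (the intrinsics and any distortion apply to the point x, -y, -z); pixel columns grow to the right and rows downward; lengths in m; the calibration is good to about 2 mm. A picture is of the moment at which its call begins: read the wrist's pose just before it.
- r.close_job(): hands the job in, once; it reports no verdict.
The state is a dict: "time_s": time; "joints": joint angles; "qd": joint speeds; "joint_torque": joint torques, N m; "tcp_pos": TCP position; "eef_rot": TCP orientation; "contact_force": force on the tool from outside, world axes, zero at the start; "moment": the same for the moment, N m; "gripper_width": finger opening in m.
Only numpy, scipy, OpenCV 4.12 (cv2) and the standard library are available. Lean on these libraries where they do the work, as an engineer would, in place of code of your own. Each camera call takes 0.05 s, during which the arm holds its last target.

TASK

Fit the rotor to the centrifuge: lift it by its bar grip out of the parking stand, lower its square shaft into the drive hub and, resting it only lightly, turn it until the shaft finds the square hole and drops in. Then press it gently all the way home, past the tight rubber ring, so that it sits level and flat on the hub, and let go. Do not force it down, and leave the other things on the bench where they are.

Things in the scene. Friction and masses are not known exactly. Their poses are not given: they have to be found in the camera images.
- rotor_grip (a point): grasp point of the loose rotor (0.25-0.46 kg): a black upright bar, 22 mm thick along this x axis, 46 mm long along y, 40 mm tall, on the middle of a round aluminium disc (110 mm across, 12 mm thick, eight dark tube holes). The point is on the rotor's axis, 24 mm above the disc's top, 16 mm below the bar's top, 66 mm above the shaft's tip. z runs up the rotor's axis.
- rotor_tip (a point): centre of the lower end of the rotor's square steel shaft: 14.2 mm square, sides parallel to this x and y, reaching 30 mm down from the disc's underside, end edges bevelled 2 mm. Same axes as rotor_grip.
- stand_top (a point): centre of the top of the rotor's grey parking stand, fixed, 40 mm high, 60 mm across at the top, foot 90 mm across. The disc's underside rests on it and the shaft hangs in its round 40 mm bore.
- hub_mouth (a point): centre of the top face of the drive hub's steel sleeve, 104 mm above the bench, in the middle of the open dish on the fixed white centrifuge (200 x 200 x 70 mm; dish wall 168 mm across, its rim 12 mm below this point). x, y follow the centrifuge's body, NOT the hub. Sleeve 44 mm outside, round bore 22.4 mm wide and 14 mm deep. Rotor home: disc on the sleeve, shaft tip 30 mm below this point.
- hub_square (a point): bottom of the round bore, 14 mm below hub_mouth: mouth of a square hole, 15.8 mm wide, 20 mm deep. Its angle differs every time and is not measured: axes as hub_mouth. The hub turns only against a 0.12 N m brake. Unmatched, the shaft's tip stands here; matched, the rotor sinks about 10 mm, by its own weight if held loosely upright, until its disc meets the rubber ring.
- ring_top (a point): centre of the upper face of the black rubber ring round the sleeve, 64 mm across, at first 6 mm above hub_mouth. It slides down stiffly, under about 10 N from above (the rotor's weight alone does not do it), and stays down; it is pushed level with hub_mouth when the rotor is home.
- petri: bystander: stack of two round pale dishes with lids, 90 mm across, 28 mm high; origin at the middle of its underside
- jar: bystander: glass specimen jar, 56 mm across, 70 mm high; origin at the middle of its underside
- dropper: bystander: small brown bottle, 40 mm across, 95 mm high; origin at the middle of its underside
- rotor: the whole rotor; origin at the shaft's tip, same place and axes as rotor_tip
- centrifuge: the whole centrifuge, fixed; origin on the bench under hub_mouth, same axes as hub_mouth
There are look-alikes about, which are no part of the job. Of the things that look like the rotor, the middle-sized one is meant.

How it is judged (in metres and radians):
On the way, in this order (a step that is already met when the one before it is completed fails the run):
1. the rotor is lifted clear of its stand (z of rotor_tip in the frame of stand_top above 0.01 m), for 0.2 s.
2. the square shaft has dropped into the hub's square hole (horizontal distance between rotor_tip and hub_mouth below 0.004 m and z of rotor_tip in the frame of hub_mouth below -0.019 m), for 0.1 s.
At the end, for the whole second after the job is handed in: the rotor is home on the hub: shaft tip at least 27.5 mm below the hub's mouth (30 is fully home) and within 4 mm of its axis, rotor level within 3.4 degrees, at rest and released (horizontal distance between rotor_tip and hub_mouth below 0.004 m and z of rotor_tip in the frame of hub_mouth below -0.0275 m and angle between rotor_tip's own z axis and vertical below 0.06 rad and linear speed of rotor below 0.02 m/s); the robot touches nothing.
It fails at once if the rotor is forced: it presses on the centrifuge, its hub or ring with more than 50 N (contact force between rotor and centrifuge above 50 N).
It fails at once if another thing on the bench is moved by more than 25 mm (distance of any of petri, jar, dropper from where it was at the start of the episode above 0.025 m).
It also fails if it takes over 67 s, if anything falls off the work surface, if the arm or the gripper's body presses on something with over 40 N, if the wrist force passes 120 N, or if a joint passes its speed limit or range.

## Working session

There is one attempt and no reset: what is moved stays moved. The work goes in short steps, Python scripts to look and compute and a tool call to move; the robot and the scene stay as the last step left them, time stands still between calls to the robot, and variables do not carry over. Pictures are saved under pics/ and viewed, and the job is handed in when it is done.

Besides the shell and the picture viewer there is one more tool, called after "Emit:" as name(argument=value, ...), one argument or row to a line, values as JSON. apply_moves: Moves the arm, as the interface text tells. Its arguments: {"type":"object","properties":{"targets":{"type":"array","items":{"type":"array"}},"squeeze":{"type":"number"}},"required":["targets"]}

```bash
mkdir -p pics; ls; python3 - <<'E'
from plant import r
import cv2,pickle
s=r.get_state(); print(s); print(r.nose_length)
for n in ("scene","top"):
    c=r.capture(n); cv2.imwrite(f"pics/{n}0.png",c["img"]); pickle.dump(c,open(f"pics/{n}0.pkl","wb"))
    print(n,c["fx"],c["fy"],c["cx"],c["cy"],c["camera_from_world"], {k:v for k,v in c.items() if k not in("img","z_map")}.keys())
E
```

```text
pics
{'time_s': 0.0, 'joints': array([-5.76343946e+01,  2.05926094e+01,  6.34058758e-01, -2.12195997e-02,
       -7.01355829e+01, -1.65075438e+01]), 'qd': array([-0.02512277, -0.01364822, -0.03211064,  0.06104063, -0.02750174,
        0.0153652 ]), 'joint_torque': array([-3.73591929e-04, -5.82723820e+01,  2.93048304e+01,  6.99739963e+00,
        6.84063751e-03, -1.61254188e-04]), 'tcp_pos': array([ 0.18431201, -0.64887051,  0.24260811]), 'eef_rot': array([ 1.79904078e+02, -7.62455878e-03, -1.64149159e+02]), 'contact_force': array([-0.15815292, -0.22815688, -0.40912659]), 'moment': array([0.01132474, 0.00534613, 0.00585173]), 'gripper_width': 0.08771858059593614}
0.017
scene 416.68642754266233 416.68642754266233 288.2125223994432 210.42145584989316 [[ 0.69396523  0.71995052 -0.00913879 -0.44267585]
 [-0.56031234  0.54797302  0.6211084   0.15626117]
 [ 0.45217512 -0.42590706  0.78367138 -1.01315228]
 [ 0.          0.          0.          1.        ]] dict_keys(['fx', 'fy', 'cx', 'cy', 'camera_from_world'])
top 445.99393499165075 445.99393499165075 277.36216085702637 206.6270482825619 [[ 0.02255696 -0.99971849  0.00735687  0.10043103]
 [ 0.99254562  0.02327547  0.11963042 -0.52819179]
 [-0.11976798  0.00460353  0.99279124 -0.95932459]
 [ 0.          0.          0.          1.        ]] dict_keys(['fx', 'fy', 'cx', 'cy', 'camera_from_world'])
```

View pics/scene0.png

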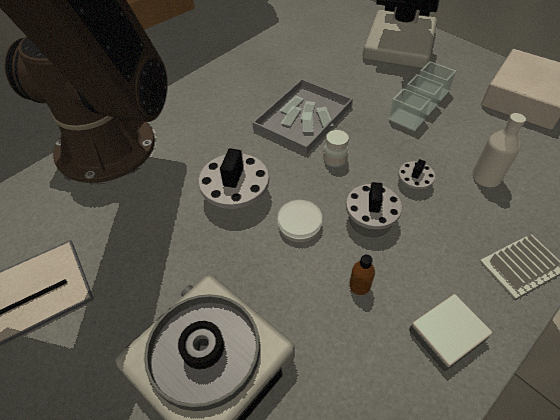

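View pics/top0.png

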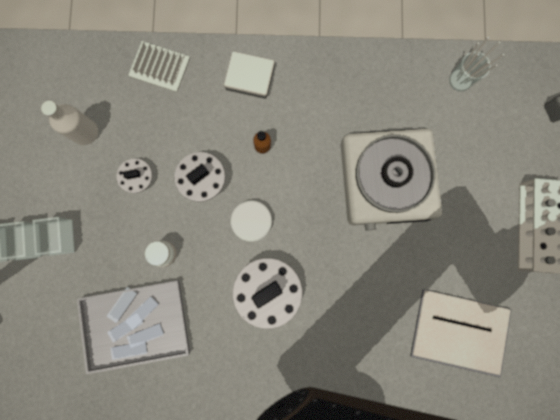

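Rotor look-alikes are at top view (267,293), large; (200,176), middle; and (134,175), small. In the scene view they are at (233,182), (375,205) and (417,175). I choose the middle one at (200,176) and will check its size.

```bash
cat > h.py <<'E'
import numpy as np,cv2,pickle
def ray_plane(c,uv,z,cfw=None):
    """pixels -> world on plane z"""
    M=np.linalg.inv(c["camera_from_world"] if cfw is None else cfw)
    uv=np.atleast_2d(uv).astype(float)
    d=np.c_[(uv[:,0]-c["cx"])/c["fx"],-(uv[:,1]-c["cy"])/c["fy"],-np.ones(len(uv))]@M[:3,:3].T
    o=M[:3,3]; t=(z-o[2])/d[:,2]
    return o+d*t[:,None]
def proj(c,P,cfw=None):
    M=c["camera_from_world"] if cfw is None else cfw
    P=np.atleast_2d(P); q=P@M[:3,:3].T+M[:3,3]
    return np.c_[c["cx"]+c["fx"]*q[:,0]/-q[:,2], c["cy"]-c["fy"]*q[:,1]/-q[:,2]]
def cloud(c,cfw=None):
    M=np.linalg.inv(c["camera_from_world"] if cfw is None else cfw)
    z=c["z_map"]; v,u=np.mgrid[:z.shape[0],:z.shape[1]]
    P=np.stack([(u-c["cx"])/c["fx"]*z,-(v-c["cy"])/c["fy"]*z,-z],-1)
    W=P@M[:3,:3].T+M[:3,3]; W[z==0]=np.nan; return W
E
python3 - <<'E'
from h import *
top=pickle.load(open("pics/top0.pkl","rb")); sc=pickle.load(open("pics/scene0.pkl","rb"))
def blob(c,mask,seed,name):
    n,l,st,ce=cv2.connectedComponentsWithStats(mask.astype(np.uint8),connectivity=8)
    k=l[seed[1],seed[0]]
    m=(l==k).astype(np.uint8)
    cs,_=cv2.findContours(m,cv2.RETR_EXTERNAL,cv2.CHAIN_APPROX_NONE)
    return k,max(cs,key=cv2.contourArea)[:,0,:]
for c,seed,bar,nm in((top,(188,188),(199,175),"top"),(sc,(360,215),(376,198),"scene")):
    g=cv2.cvtColor(c["img"],cv2.COLOR_BGR2GRAY)
    W=cloud(c)
    print(nm,g[seed[1],seed[0]],g[bar[1],bar[0]],"z",W[seed[1],seed[0]],W[bar[1],bar[0]])
    if nm=="top":
        k,ct=blob(c,g>150,seed,nm)
        w=ray_plane(c,ct,0.052)[:,:2].astype(np.float32); print("disc",k,cv2.minEnclosingCircle(w), cv2.fitEllipse(w))
    k,ct=blob(c,g<60,bar,nm)
    w=ray_plane(c,ct,0.092)[:,:2].astype(np.float32); print("bar",k,cv2.minAreaRect(w),w.min(0),w.max(0))
    x0,y0=np.array(bar)-45
    cv2.imwrite(f"pics/crop_{nm}.png",cv2.resize(c["img"][y0:y0+90,x0:x0+90],None,fx=6,fy=6))
for nm,c,px in(("top",top,(397,172)),("scene",sc,(201,345))):
    x0,y0=np.array(px)-np.array([60,50])
    cv2.imwrite(f"pics/crophub_{nm}.png",cv2.resize(c["img"][y0:y0+100,x0:x0+120],None,fx=5,fy=5))
E
```

```text
top 170 24 z [0.55974771 0.30871175 0.05113927] [0.58144033 0.27882877 0.09194363]
disc 64 ((0.586699903011322, 0.28678473830223083), 0.05545949935913086) ((0.5864921808242798, 0.2866552770137787), (0.10725168138742447, 0.10791505128145218), 155.42269897460938)
bar 13 ((0.5835039019584656, 0.28203174471855164), (0.024440614506602287, 0.04091128334403038), 39.207618713378906) [0.5641175  0.26021418] [0.6029526  0.30396765]
scene 149 26 z [0.58859595 0.24189415 0.05166526] [0.60040667 0.26627622 0.09268346]
bar 881 ((0.5974987149238586, 0.2694634199142456), (0.03984149172902107, 0.07385727763175964), 51.93383026123047) [0.5650128  0.23443247] [0.62372226 0.3035856 ]
```

View pics/crop_top.png

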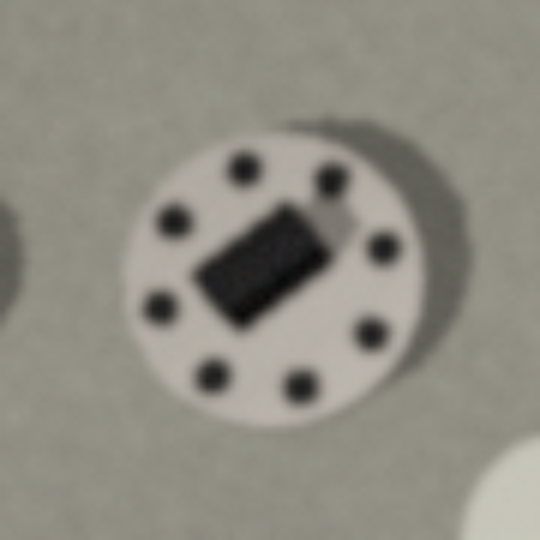

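View pics/crophub_top.png

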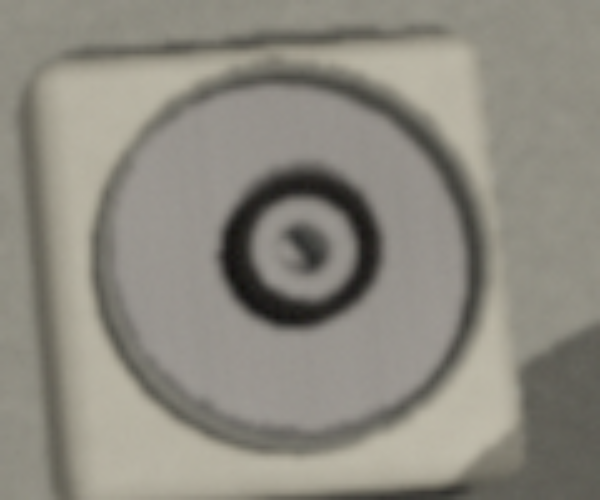

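View pics/crophub_scene.png

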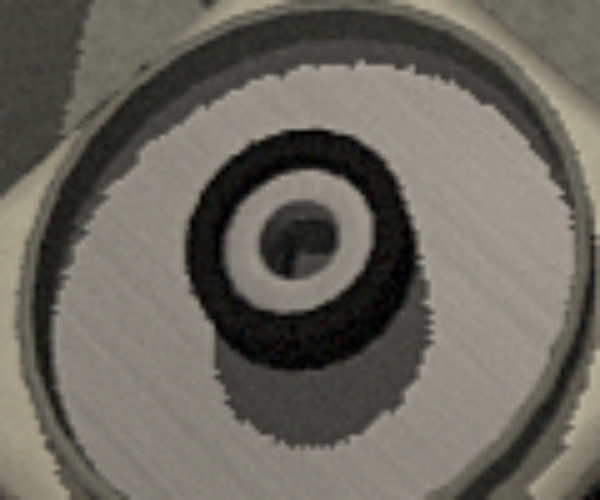

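```bash
python3 - <<'E'
from h import *
top=pickle.load(open("pics/top0.pkl","rb")); sc=pickle.load(open("pics/scene0.pkl","rb"))
for c,nm in((top,"top"),(sc,"scene")):
    print(nm,"cam",np.linalg.inv(c["camera_from_world"])[:3,3])
    W=cloud(c); g=cv2.cvtColor(c["img"],cv2.COLOR_BGR2GRAY)
    # bar top by height near rotor
    m=(np.abs(W[...,2]-0.092)<0.006)&(np.hypot(W[...,0]-.586,W[...,1]-.286)<.04)
    v,u=np.nonzero(m); w=ray_plane(c,np.c_[u,v],0.092)[:,:2].astype(np.float32)
    print("bartop",len(u),cv2.minAreaRect(w),w.mean(0))
    m=(np.abs(W[...,2]-0.052)<0.006)&(np.hypot(W[...,0]-.586,W[...,1]-.286)<.07)
    v,u=np.nonzero(m); w=ray_plane(c,np.c_[u,v],0.052)[:,:2].astype(np.float32)
    print("disc",len(u),cv2.minEnclosingCircle(w))
    # ring
    m=(W[...,2]>0.1)&(np.hypot(W[...,0]-.58,W[...,1]+.16)<.08)
    if m.sum():
        v,u=np.nonzero(m); print("ring region px",u.mean(),v.mean(),m.sum(), np.nanpercentile(W[m][:,2],[5,50,95]))
        m2=(m&(g<60)).astype(np.uint8)
    px=(397,172) if nm=="top" else (201,345)
    d=np.zeros_like(g); cv2.circle(d,px,28 if nm=="top" else 32,255,-1)
    mm=((g<50)&(d>0)).astype(np.uint8)
    cs,h=cv2.findContours(mm,cv2.RETR_CCOMP,cv2.CHAIN_APPROX_NONE)
    for i,ct in enumerate(cs):
        if cv2.contourArea(ct)<30: continue
        inner=h[0][i][3]>=0
        for z in ((0.110,0.104) if inner else (0.110,)):
            w=ray_plane(c,ct[:,0,:],z)[:,:2].astype(np.float32)
            print("inner" if inner else "outer",z,cv2.minEnclosingCircle(w),cv2.fitEllipse(w))
E
```

```text
top cam [0.40709267 0.11711296 1.01485799]
bartop 233 ((0.5864079594612122, 0.2846173048019409), (0.022741442546248436, 0.04562770575284958), 39.11223602294922) [0.5864776  0.28468886]
disc 1636 ((0.5866872668266296, 0.28453880548477173), 0.055204879492521286)
ring region px 397.6082317073171 170.9969512195122 656 [0.10129817 0.10711917 0.11098344]
outer 0.11 ((0.5952467918395996, -0.13172930479049683), 0.032230131328105927) ((0.5952304005622864, -0.1317434161901474), (0.057184651494026184, 0.06366395205259323), 42.05963134765625)
inner 0.11 ((0.5955758690834045, -0.13348941504955292), 0.026087865233421326) ((0.595683217048645, -0.13310766220092773), (0.04944136366248131, 0.049850620329380035), 173.8521270751953)
inner 0.104 ((0.5968255996704102, -0.13515107333660126), 0.026260120794177055) ((0.5969337224960327, -0.1347668319940567), (0.049769219011068344, 0.05018116906285286), 173.85108947753906)
scene cam [ 0.85287897 -0.1984309   0.6928778 ]
bartop 226 ((0.5903517007827759, 0.2802656292915344), (0.021065330132842064, 0.04800272732973099), 38.1065788269043) [0.5907782 0.2800037]
di
[... 210 characters left out ...]
780525208), 0.010444900952279568) ((0.6024357080459595, -0.14021728932857513), (0.015364483930170536, 0.020467698574066162), 150.20289611816406)
outer 0.11 ((0.6047510504722595, -0.13888469338417053), 0.03579578548669815) ((0.6043550968170166, -0.13920524716377258), (0.06187904253602028, 0.0709010511636734), 75.92003631591797)
inner 0.11 ((0.6019644141197205, -0.13837946951389313), 0.022938502952456474) ((0.6021036505699158, -0.13865923881530762), (0.043549396097660065, 0.04444824531674385), 148.19483947753906)
inner 0.104 ((0.5993815660476685, -0.13776132464408875), 0.023173624649643898) ((0.5995222330093384, -0.13804396986961365), (0.04399769380688667, 0.04490579292178154), 148.1943359375)
```

```bash
python3 - <<'E'
from plant import r
import cv2,pickle
c=r.capture("wrist"); cv2.imwrite("pics/wrist0.png",c["img"]); print(c["mount"],c["fx"],c["cx"],c["cy"])
E
```

```text
[[ 5.08450791e-04  9.54254145e-01  2.98996269e-01  8.14310872e-02]
 [ 9.99999656e-01 -2.89346121e-04 -7.77069500e-04  5.43137387e-04]
 [-6.55008380e-04  2.98996562e-01 -9.54253964e-01 -1.40046741e-01]
 [ 0.00000000e+00  0.00000000e+00  0.00000000e+00  1.00000000e+00]] 300.24577667241346 276.2897591649911 211.49701397270152
```

View pics/wrist0.png

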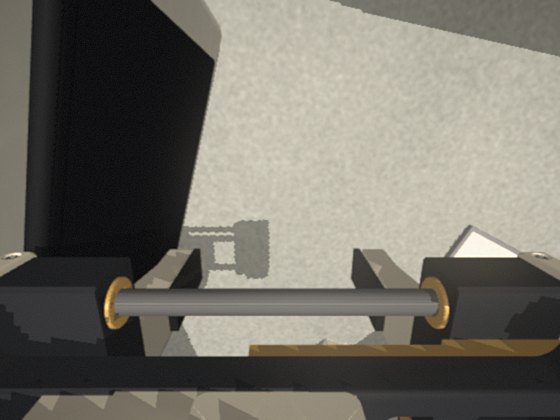

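```bash
cat >> h.py <<'E'
from scipy.spatial.transform import Rotation as Ro
def pose(s): return np.array(s["tcp_pos"],float),Ro.from_euler("xyz",s["eef_rot"],degrees=True)
def plan(s,pos,rpy=None,n=5,vmax=0.04,wmax=8.0):
    """work out rows (tool axes, move units) towards target pose"""
    p,R=pose(s); T=R if rpy is None else Ro.from_euler("xyz",rpy,degrees=True)
    for i in range(n):
        d=np.asarray(pos)-p; L=np.linalg.norm(d); d=d*min(1,vmax/max(L,1e-9))
        a=R.apply(d,inverse=True); w=(R.inv()*T).as_rotvec(degrees=True); A=np.linalg.norm(w); w=w*min(1,wmax/max(A,1e-9))
        print([list(map(float,np.round(a/0.04,2))),list(map(float,np.round(w/8,2)))])
        p=p+R.apply(np.round(a/.04,2)*.04); R=R*Ro.from_rotvec(w,degrees=True)
    print("end",p.round(4),R.as_euler("xyz",degrees=True).round(2),"left",(np.asarray(pos)-p).round(4))
E
python3 - <<'E'
from plant import r
from h import *
plan(r.get_state(),[.548,-.073,.24],[180,0,-51],n=5)
E
```

```text
[[-0.74, 0.67, 0.0], [0.0, 0.0, -1.0]]
[[-0.83, 0.56, 0.01], [0.0, 0.0, -1.0]]
[[-0.9, 0.44, 0.0], [0.0, 0.0, -1.0]]
[[-0.95, 0.31, 0.0], [0.0, 0.0, -1.0]]
[[-0.99, 0.17, 0.01], [0.0, 0.0, -1.0]]
end [ 0.2909 -0.4795  0.2422] [ 1.7995e+02  1.0000e-02 -1.2415e+02] left [ 0.2571  0.4065 -0.0022]
```

Emit:
apply_moves(
  targets=[
    [[-0.74,0.67,0],[0,0,-1],87],
    [[-0.83,0.56,0],[0,0,-1],87],
    [[-0.9,0.44,0],[0,0,-1],87],
    [[-0.95,0.31,0],[0,0,-1],87],
    [[-0.99,0.17,0],[0,0,-1],87],
  ],
)

```text
time_s: 0.65
tcp_pos: [0.2894, -0.4761, 0.239]
eef_rot: [179.6, 0.1, -123.2]
contact_force: [0.3, -0.4, 0.6]
gripper_width: 0.0869
```

```bash
python3 - <<'E'
from plant import r
from h import *
s=r.get_state(); print(s["tcp_pos"],s["eef_rot"],s["joints"])
plan(s,[.548,-.073,.24],[180,0,-51],n=5)
E
```

```text
[ 0.28942995 -0.47612404  0.23899897] [ 1.79629744e+02  1.14257876e-01 -1.23193135e+02] [-38.62489236   9.90359834 -14.44561515  -0.08612126 -66.0302201
   5.46737441]
[[-1.0, 0.01, -0.0], [0.0, 0.0, -1.0]]
[[-0.99, -0.13, -0.0], [0.0, 0.0, -1.0]]
[[-0.96, -0.27, -0.0], [0.0, 0.0, -1.0]]
[[-0.92, -0.4, -0.0], [0.0, 0.0, -1.0]]
[[-0.85, -0.52, -0.0], [0.0, 0.0, -1.0]]
end [ 0.3974 -0.308   0.2392] [ 1.7985e+02  1.1000e-01 -8.3190e+01] left [0.1506 0.235  0.0008]
```

Tracking is good and the joint 6 model fits.

Emit:
apply_moves(
  targets=[
    [[-1,0,0],[0,0,-1],87],
    [[-0.99,-0.13,0],[0,0,-1],87],
    [[-0.96,-0.27,0],[0,0,-1],87],
    [[-0.92,-0.4,0],[0,0,-1],87],
    [[-0.85,-0.52,0],[0,0,-1],87],
  ],
)

```text
time_s: 1.15
tcp_pos: [0.3982, -0.2991, 0.2391]
eef_rot: [179.8, 0.4, -81.5]
contact_force: [0.5, 0.4, -0.7]
gripper_width: 0.0869
```

```bash
python3 - <<'E'
from plant import r
from h import *
s=r.get_state(); print(s["tcp_pos"],s["eef_rot"])
plan(s,[.548,-.073,.20],[180,0,-51],n=9)
E
```

```text
[ 0.39818897 -0.29909291  0.23912946] [179.80820789   0.36107044 -81.51429875]
[[-0.73, -0.66, 0.15], [0.0, 0.01, -1.0]]
[[-0.64, -0.76, 0.14], [0.0, 0.01, -1.0]]
[[-0.52, -0.84, 0.14], [0.0, 0.01, -1.0]]
[[-0.4, -0.9, 0.14], [0.0, 0.01, -0.81]]
[[-0.3, -0.94, 0.14], [0.0, -0.0, -0.0]]
[[-0.3, -0.94, 0.15], [0.0, -0.0, -0.0]]
[[-0.25, -0.82, 0.12], [0.0, 0.0, 0.0]]
[[-0.0, 0.0, 0.0], [0.0, 0.0, 0.0]]
[[-0.0, 0.0, 0.0], [0.0, 0.0, 0.0]]
end [ 0.5481 -0.073   0.2001] [180.   0. -51.] left [-0.0001 -0.     -0.0001]
```

Emit:
apply_moves(
  targets=[
    [[-0.73,-0.66,0.15],[0,0,-1],87],
    [[-0.64,-0.76,0.14],[0,0,-1],87],
    [[-0.52,-0.84,0.14],[0,0,-1],87],
    [[-0.4,-0.9,0.14],[0,0.03,-0.8],87],
    [[-0.3,-0.94,0.14],[0,0,0],87],
  ],
)

```text
time_s: 1.65
tcp_pos: [0.5084, -0.125, 0.2118]
eef_rot: [-179.9, 0.0, -49.5]
contact_force: [1.7, -0.2, -0.3]
gripper_width: 0.0869
```

```bash
python3 - <<'E'
from plant import r
from h import *
s=r.get_state(); print(s["tcp_pos"],s["eef_rot"])
plan(s,[.548,-.073,.17],[180,0,-51],n=4)
E
```

```text
[ 0.50839194 -0.12501695  0.21175811] [-1.79857296e+02  3.31208617e-02 -4.94666762e+01]
[[-0.18, -0.82, 0.54], [-0.02, 0.0, 0.19]]
[[-0.19, -0.77, 0.51], [-0.0, -0.0, -0.0]]
[[0.0, -0.0, -0.0], [-0.0, -0.0, -0.0]]
[[0.0, -0.0, -0.0], [-0.0, -0.0, -0.0]]
end [ 0.5478 -0.0729  0.1698] [180.   0. -51.] left [ 0.0002 -0.0001  0.0002]
```

Emit:
apply_moves(
  targets=[
    [[-0.18,-0.82,0.54],[0,0,0.15],87],
    [[-0.19,-0.77,0.51],[0,0,0],87],
    [[0,0,0],[0,0,0],87],
  ],
)

```text
time_s: 1.95
tcp_pos: [0.551, -0.0663, 0.1681]
eef_rot: [-179.8, 0.0, -50.4]
contact_force: [-0.6, -0.2, -0.1]
gripper_width: 0.0868
```

```bash
cat >> h.py <<'E'
def wrist(name):
    from plant import r
    s=r.get_state(); c=r.capture("wrist"); p,R=pose(s)
    T=np.eye(4); T[:3,:3]=R.as_matrix(); T[:3,3]=p
    c["camera_from_world"]=np.linalg.inv(T@c["mount"]); c["state"]=s
    cv2.imwrite(f"pics/{name}.png",c["img"]); pickle.dump(c,open(f"pics/{name}.pkl","wb")); return c
E
python3 - <<'E'
from h import *
c=wrist("wrist_hub"); print(c["state"]["tcp_pos"],c["state"]["eef_rot"], proj(c,[.599,-.136,.104]))
x,y=proj(c,[.599,-.136,.104])[0].astype(int)
cv2.imwrite("pics/wrist_hubc.png",cv2.resize(c["img"][max(0,y-60):y+60,x-70:x+70],None,fx=5,fy=5,interpolation=cv2.INTER_CUBIC))
E
```

```text
[ 0.55096883 -0.06634964  0.16807313] [-1.79801920e+02  3.43142211e-03 -5.04251509e+01] [[288.1474736  111.28142536]]
```

View pics/wrist_hub.png

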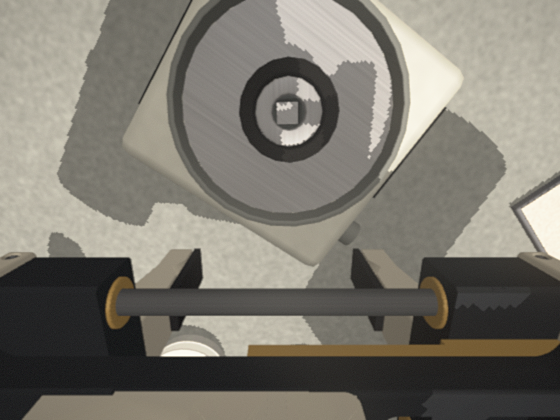

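View pics/wrist_hubc.png

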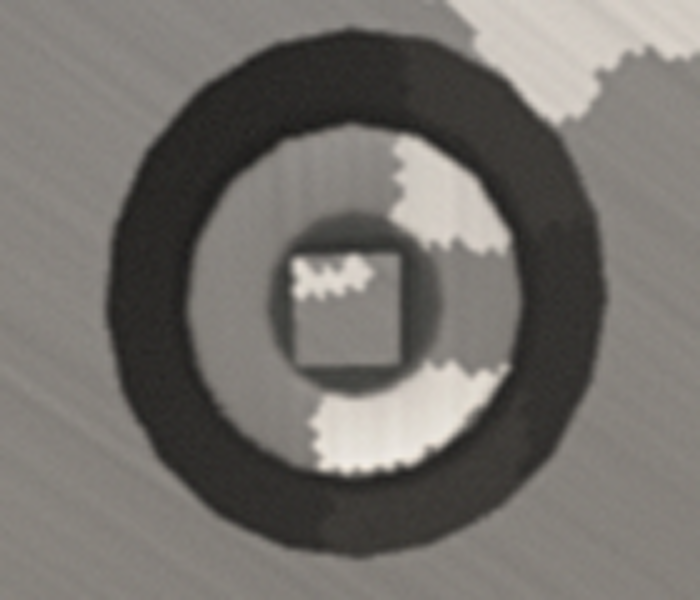

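The view shows the ring centred near (289,109) and the square hole near (287,112), its sides almost parallel to the image axes. I'll measure both.

```bash
python3 - <<'E'
from h import *
c=pickle.load(open("pics/wrist_hub.pkl","rb"))
g=cv2.cvtColor(c["img"],cv2.COLOR_BGR2GRAY)
d=np.zeros_like(g); cv2.circle(d,(289,110),62,255,-1)
m=((g<75)&(d>0)).astype(np.uint8)
cs,h=cv2.findContours(m,cv2.RETR_CCOMP,cv2.CHAIN_APPROX_NONE)
for i,ct in enumerate(cs):
    if cv2.contourArea(ct)<60: continue
    for z in (.110,.104,.09,.07):
        w=ray_plane(c,ct[:,0,:],z)[:,:2].astype(np.float32)
        e=cv2.fitEllipse(w); print(i,h[0][i][3],z,np.round(e[0],4),np.round(e[1],4),"rect",np.round(cv2.minAreaRect(w)[0],4),np.round(cv2.minAreaRect(w)[1],4),round(cv2.minAreaRect(w)[2],1))
# enlarge 8x crop of square, stats
x0,y0=270,92
cr=cv2.resize(g[y0:y0+40,x0:x0+36],None,fx=8,fy=8,interpolation=cv2.INTER_CUBIC)
print(g[98:128,274:304:1][::3].tolist())
W=cloud(c); print(W[112,280:296,2].round(3), W[112,262:275,2].round(3))
E
```

```text
1 -1 0.11 [ 0.5989 -0.1352] [0.018  0.0182] rect [ 0.5979 -0.1364] [0.016  0.0193] 47.2
1 -1 0.104 [ 0.5989 -0.1354] [0.0186 0.0187] rect [ 0.5978 -0.1367] [0.0165 0.0199] 47.2
1 -1 0.09 [ 0.5987 -0.1359] [0.0199 0.02  ] rect [ 0.5975 -0.1372] [0.0177 0.0213] 47.2
1 -1 0.07 [ 0.5984 -0.1365] [0.0217 0.0218] rect [ 0.5971 -0.138 ] [0.0193 0.0232] 47.2
2 -1 0.11 [ 0.5988 -0.1357] [0.0613 0.0614] rect [ 0.5987 -0.1359] [0.0614 0.0616] 84.5
2 -1 0.104 [ 0.5987 -0.1359] [0.0631 0.0632] rect [ 0.5986 -0.1361] [0.0632 0.0635] 84.5
2 -1 0.09 [ 0.5984 -0.1364] [0.0675 0.0676] rect [ 0.5983 -0.1366] [0.0676 0.0678] 84.5
2 -1 0.07 [ 0.5981 -0.1371] [0.0736 0.0738] rect [ 0.598  -0.1373] [0.0738 0.074 ] 84.5
3 2 0.11 [ 0.5987 -0.1356] [0.0424 0.0426] rect [ 0.5986 -0.1357] [0.0428 0.0426] 8.4
3 2 0.104 [ 0.5986 -0.1358] [0.0437 0.0438] rect [ 0.5985 -0.1359] [0.0441 0.0439] 8.4
3 2 0.09 [ 0.5984 -0.1363] [0.0467 0.0468] rect [ 0.5983 -0.1364] [0.0471 0.0469] 8.4
3 2 0.07 [ 0.5981 -0.137 ] [0.051  0.0511] rect [ 0.598  -0.1371] [0.0515 0.0512] 8.4
[[122, 118, 107, 90, 79, 70, 67, 66, 66, 67, 66, 
[... 821 characters left out ...]
4, 133, 133, 131, 133, 134, 131, 132, 133, 133, 134, 133, 132, 135, 132, 118, 71, 56, 65, 68, 72, 77], [73, 66, 85, 117, 132, 131, 131, 128, 131, 132, 132, 132, 133, 131, 131, 133, 132, 133, 131, 131, 131, 133, 135, 118, 70, 58, 66, 69, 73, 85], [111, 88, 87, 118, 128, 132, 132, 135, 132, 134, 132, 131, 129, 133, 134, 135, 136, 136, 134, 136, 137, 134, 131, 115, 76, 59, 72, 85, 105, 124], [133, 128, 119, 98, 83, 71, 66, 67, 68, 68, 70, 69, 68, 68, 67, 67, 72, 69, 68, 66, 67, 66, 66, 73, 83, 98, 119, 155, 184, 203]]
[0.069 0.071 0.069 0.069 0.07  0.07  0.07  0.07  0.071 0.07  0.069 0.072
 0.07  0.07  0.069 0.07 ] [0.104 0.102 0.103 0.103 0.103 0.102 0.103 0.104 0.103 0.101 0.09  0.089
 0.089]
```

```bash
python3 - <<'E'
from h import *
c=pickle.load(open("pics/wrist_hub.pkl","rb"))
g=cv2.cvtColor(c["img"],cv2.COLOR_BGR2GRAY)
d=np.zeros_like(g); cv2.circle(d,(287,112),17,255,-1)
G=cv2.resize(g,None,fx=4,fy=4,interpolation=cv2.INTER_CUBIC);D=cv2.resize(d,None,fx=4,fy=4,interpolation=cv2.INTER_NEAREST)
m=((G>100)&(D>0)).astype(np.uint8)
cs,_=cv2.findContours(m,cv2.RETR_EXTERNAL,cv2.CHAIN_APPROX_NONE)
ct=min([k for k in cs if cv2.contourArea(k)>2000],key=lambda k:np.linalg.norm(k.mean((0,1))-[1148,448]))
q=(ct[:,0,:]+.5)/4-.5
w=ray_plane(c,q,.07)[:,:2].astype(np.float32); rc=cv2.minAreaRect(w); print(rc); print(cv2.boxPoints(rc))
# line fits per side
cen=np.array(rc[0]); ang=np.deg2rad(rc[2]); U=np.array([np.cos(ang),np.sin(ang)]);V=np.array([-U[1],U[0]])
a=(w-cen)@U;b=(w-cen)@V
for nm,x,y in(("u+",a,b),("u-",-a,b),("v+",b,a),("v-",-b,a)):
    k=(x>.8*x.max())&(np.abs(y)<.006); f=np.polyfit(y[k],x[k],1); print(nm,k.sum(),np.rad2deg(np.arctan(f[0])),f[1])
s=c["state"]; 
from plant import r
plan(r.get_state(),[.588,.2825,.2],[180,0,-51],n=10)
E
```

```text
((0.5988816618919373, -0.1357405036687851), (0.016323652118444443, 0.01614956744015217), 40.806026458740234)
[[ 0.5874269  -0.13496225]
 [ 0.5979806  -0.14718626]
 [ 0.6103364  -0.13651876]
 [ 0.5997827  -0.12429474]]
u+ 67 -2.5928473429118677 0.007713418999949013
u- 68 -0.40788825058449724 0.008034209688783756
v+ 63 -0.05168737954756063 0.007926045479216664
v- 64 -0.8813499137696825 0.007759259037565323
[[-0.7, -0.71, -0.09], [-0.03, -0.0, 0.07]]
[[-0.7, -0.71, -0.09], [0.0, -0.0, -0.0]]
[[-0.7, -0.71, -0.09], [0.0, -0.0, -0.0]]
[[-0.7, -0.71, -0.09], [-0.0, -0.0, -0.0]]
[[-0.7, -0.7, -0.08], [-0.0, -0.0, -0.0]]
[[-0.7, -0.7, -0.09], [-0.0, -0.0, -0.0]]
[[-0.7, -0.7, -0.08], [-0.0, -0.0, -0.0]]
[[-0.7, -0.71, -0.09], [-0.0, -0.0, -0.0]]
[[-0.6, -0.59, -0.07], [-0.0, -0.0, -0.0]]
[[0.0, -0.0, 0.0], [-0.0, -0.0, -0.0]]
end [0.5879 0.2825 0.2   ] [180.   0. -51.] left [ 0.0001  0.     -0.    ]
```

Emit:
apply_moves(
  targets=[
    [[-0.7,-0.71,-0.15],[0,0,0.07],87],
    [[-0.7,-0.71,-0.15],[0,0,0],87],
    [[-0.7,-0.71,-0.1],[0,0,0],87],
    [[-0.7,-0.71,-0.1],[0,0,0],87],
    [[-0.75,-0.65,0],[0,0,0],87],
  ],
)

```text
time_s: 2.5
tcp_pos: [0.5686, 0.1301, 0.1918]
eef_rot: [-179.8, -0.0, -51.5]
contact_force: [0.5, -0.8, 0.2]
gripper_width: 0.0869
```

```bash
python3 - <<'E'
from plant import r
from h import *
s=r.get_state(); print(s["tcp_pos"],s["eef_rot"])
plan(s,[.54,.342,.19],[180,0,-51],n=8)
E
```

```text
[0.56864447 0.13005501 0.19183086] [-1.79833551e+02 -1.52435735e-02 -5.15359256e+01]
[[-0.86, -0.51, 0.01], [-0.02, -0.0, -0.07]]
[[-0.85, -0.52, 0.01], [0.0, -0.0, 0.0]]
[[-0.85, -0.52, 0.01], [-0.0, -0.0, -0.0]]
[[-0.86, -0.52, 0.01], [-0.0, -0.0, -0.0]]
[[-0.85, -0.52, 0.01], [-0.0, -0.0, -0.0]]
[[-0.3, -0.18, -0.0], [-0.0, -0.0, -0.0]]
[[-0.0, 0.0, -0.0], [-0.0, -0.0, -0.0]]
[[-0.0, 0.0, -0.0], [-0.0, -0.0, -0.0]]
end [0.5401 0.3419 0.1899] [180.   0. -51.] left [-0.0001  0.0001  0.0001]
```

Emit:
apply_moves(
  targets=[
    [[-0.86,-0.51,0],[0,0,-0.07],87],
    [[-0.85,-0.52,0],[0,0,0],87],
    [[-0.85,-0.52,0],[0,0,0],87],
    [[-0.85,-0.52,0.1],[0,0,0],87],
    [[-0.8,-0.45,0.1],[0,0,0],87],
  ],
)

```text
time_s: 3.0
tcp_pos: [0.5415, 0.3287, 0.1887]
eef_rot: [-179.5, -0.0, -51.2]
contact_force: [0.1, -0.1, 1.0]
gripper_width: 0.0868
```

Emit:
apply_moves(
  targets=[
    [[0,0,0],[0,0,0],87],
  ],
)

```text
time_s: 3.1
tcp_pos: [0.5409, 0.3315, 0.1885]
eef_rot: [-179.5, -0.0, -51.0]
contact_force: [-0.4, 0.2, -0.1]
gripper_width: 0.0872
```

```bash
python3 - <<'E'
from h import *
c=wrist("wrist_rotor"); print(c["state"]["tcp_pos"],c["state"]["eef_rot"])
g=cv2.cvtColor(c["img"],cv2.COLOR_BGR2GRAY); W=cloud(c)
for z,tol in((.092,.006),(.052,.006)):
    m=((np.abs(W[...,2]-z)<tol)&(np.hypot(W[...,0]-.588,W[...,1]-.2825)<.07)).astype(np.uint8)
    v,u=np.nonzero(m); w=ray_plane(c,np.c_[u,v],z)[:,:2].astype(np.float32)
    print(z,len(u),cv2.minAreaRect(w),cv2.minEnclosingCircle(w), W[m>0][:,2].mean())
E
```

```text
[0.54085603 0.33153468 0.18845443] [-1.79517177e+02 -3.77850628e-02 -5.10166615e+01]
0.092 1670 ((0.5884605646133423, 0.2851444184780121), (0.021172944456338882, 0.04398345947265625), 39.14949035644531) ((0.588498592376709, 0.28519484400749207), 0.02385530062019825) 0.09054761036965452
0.052 10222 ((0.5882699489593506, 0.2850519120693207), (0.10773767530918121, 0.10794460773468018), 82.7809829711914) ((0.5882515907287598, 0.2850992679595947), 0.05440167710185051) 0.050933542272233547
```

View pics/wrist_rotor.png

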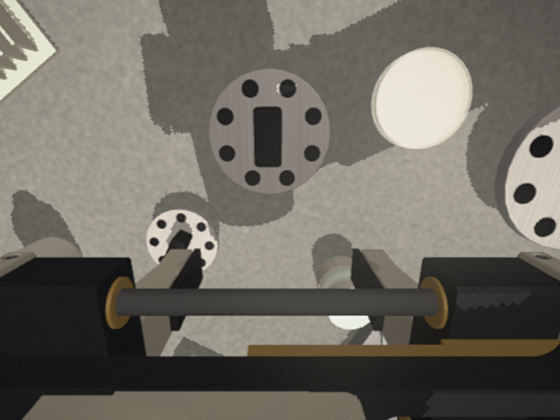

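The wrist view shows the middle rotor's disc at (269,130) and its bar at (268,137), lengthwise between the jaws. Its size of 108–110 mm matches the description. The small rotor (182,240) and the jar (345,300) are clear of it.

```bash
python3 - <<'E'
from plant import r
from h import *
s=r.get_state()
plan(s,[.5883,.285,.13],[180,0,-50.9],n=4)
E
```

```text
[[0.74, -0.09, 0.67], [-0.06, -0.01, -0.02]]
[[0.73, -0.1, 0.67], [-0.0, 0.0, 0.0]]
[[0.15, -0.02, 0.13], [-0.0, -0.0, -0.0]]
[[-0.0, 0.0, 0.0], [-0.0, -0.0, -0.0]]
end [0.5885 0.285  0.1301] [-180.     0.   -50.9] left [-0.0002  0.     -0.0001]
```

Emit:
apply_moves(
  targets=[
    [[0.74,-0.09,0.67],[-0.06,0,-0.02],60],
    [[0.73,-0.1,0.67],[0,0,0],60],
    [[0.15,-0.02,0.13],[0,0,0],60],
    [[0,0,0],[0,0,0],60],
  ],
)

```text
time_s: 3.55
tcp_pos: [0.5909, 0.2805, 0.1319]
eef_rot: [-179.8, -0.0, -50.9]
contact_force: [-0.6, -0.4, 0.5]
gripper_width: 0.0623
```

```bash
python3 - <<'E'
from plant import r
from h import *
s=r.get_state()
print(s["tcp_pos"],s["eef_rot"])
plan(s,[.5883,.285,.076],[180,0,-50.9],n=4,vmax=.02)
E
```

```text
[0.59094014 0.28053114 0.13190048] [-1.79807055e+02 -3.98584755e-02 -5.09180213e+01]
[[-0.05, -0.01, 0.5], [-0.02, -0.0, -0.0]]
[[-0.04, -0.0, 0.5], [-0.0, 0.0, -0.0]]
[[-0.04, -0.01, 0.4], [-0.0, -0.0, -0.0]]
[[0.0, 0.0, -0.0], [-0.0, -0.0, -0.0]]
end [0.5883 0.2851 0.0759] [-180.     0.   -50.9] left [-0.     -0.0001  0.0001]
```

Emit:
apply_moves(
  targets=[
    [[-0.08,-0.01,0.5],[-0.02,0,0],50],
    [[-0.04,0,0.45],[0,0,0],50],
    [[0,0,0.25],[0,0,0],50],
    [[0,0,0],[0,0,0],50],
  ],
)

```text
time_s: 3.95
tcp_pos: [0.5897, 0.2834, 0.0879]
eef_rot: [-179.6, -0.1, -51.1]
contact_force: [0.1, 0.1, 1.3]
gripper_width: 0.0503
```

```bash
python3 - <<'E'
from plant import r
from h import *
s=r.get_state()
print(s["tcp_pos"],s["eef_rot"])
plan(s,[.5883,.285,.076],[180,0,-50.9],n=2,vmax=.02)
E
```

```text
[0.58966378 0.2833554  0.08792549] [-1.79632512e+02 -6.50077410e-02 -5.10977107e+01]
[[-0.05, 0.0, 0.3], [-0.05, -0.01, -0.02]]
[[-0.0, 0.0, -0.0], [0.0, -0.0, -0.0]]
end [0.5885 0.2849 0.0759] [-180.     0.   -50.9] left [-0.0002  0.0001  0.0001]
```

Emit:
apply_moves(
  targets=[
    [[-0.05,0,0.25],[-0.04,0,-0.02],50],
    [[0,0,0],[0,0,0],50],
  ],
)

```text
time_s: 4.15
tcp_pos: [0.5889, 0.2856, 0.0795]
eef_rot: [-179.8, -0.1, -50.9]
contact_force: [-0.7, -0.2, 0.0]
gripper_width: 0.0496
```

```bash
python3 - <<'E'
from plant import r
from h import *
s=r.get_state()
print(s["tcp_pos"],s["eef_rot"],s["contact_force"])
plan(s,[.5883,.285,.076],[180,0,-50.9],n=1,vmax=.02)
E
```

```text
[0.58885991 0.2855719  0.0794584 ] [-1.79831445e+02 -7.02101223e-02 -5.09079348e+01] [-0.65825094 -0.18631269  0.03486565]
[[0.0, 0.02, 0.09], [-0.02, -0.01, -0.0]]
end [0.5883 0.2851 0.0759] [-180.     0.   -50.9] left [ 0.     -0.0001  0.0001]
```

Emit:
apply_moves(
  targets=[
    [[0,0.02,0.09],[-0.02,0,0],30],
    [[0,0,0],[0,0,0],15],
    [[0,0,0],[0,0,0],15],
    [[0,0,0],[0,0,0],15],
    [[0,0,0],[0,0,0],15],
  ],
  squeeze=30,
)

```text
time_s: 4.65
tcp_pos: [0.5889, 0.2859, 0.0772]
eef_rot: [-179.9, -0.1, -50.9]
contact_force: [0.8, -0.7, -1.5]
gripper_width: 0.0219
```

Emit:
apply_moves(
  targets=[
    [[0,0,-0.3],[0,0,0],15],
    [[0,0,-0.6],[0,0,0],15],
    [[0,0,-0.8],[0,0,0],15],
    [[0,0,-0.8],[0,0,0],15],
    [[0,0,-0.8],[0,0,0],15],
  ],
)

```text
time_s: 5.15
tcp_pos: [0.5849, 0.2832, 0.2087]
eef_rot: [179.3, -0.0, -51.0]
contact_force: [0.1, 1.0, -3.3]
gripper_width: 0.0216
```

Emit:
apply_moves(
  targets=[
    [[0,0,-0.8],[0,0,0],15],
    [[0,0,-0.3],[0,0,0],15],
    [[0,0,0],[0,0,0],15],
  ],
)

```text
time_s: 5.45
tcp_pos: [0.5861, 0.284, 0.2609]
eef_rot: [179.8, -0.0, -51.0]
contact_force: [-0.1, 0.1, -4.3]
gripper_width: 0.0216
```

```bash
python3 - <<'E'
from plant import r
from h import *
s=r.get_state()
print(s["tcp_pos"],s["eef_rot"],s["contact_force"],s["gripper_width"])
c=r.capture("scene"); cv2.imwrite("pics/scene1.png",c["img"]); pickle.dump(c,open("pics/scene1.pkl","wb"))
c=wrist("wrist1")
plan(s,[.5987,-.1357,.24],[180,0,-49.4],n=12)
E
```

```text
[0.58614209 0.28398918 0.26094664] [ 1.79768926e+02 -7.58897636e-03 -5.09557977e+01] [-0.09038363  0.11813155 -4.26747533] 0.021647860181755012
[[0.79, 0.61, 0.05], [0.03, -0.0, -0.19]]
[[0.78, 0.63, 0.05], [-0.0, -0.0, 0.0]]
[[0.78, 0.63, 0.05], [0.0, 0.0, 0.0]]
[[0.78, 0.63, 0.05], [0.0, 0.0, 0.0]]
[[0.78, 0.63, 0.05], [0.0, 0.0, 0.0]]
[[0.78, 0.63, 0.05], [0.0, 0.0, 0.0]]
[[0.78, 0.63, 0.05], [0.0, 0.0, 0.0]]
[[0.78, 0.62, 0.05], [0.0, 0.0, 0.0]]
[[0.78, 0.63, 0.05], [0.0, 0.0, 0.0]]
[[0.78, 0.62, 0.05], [0.0, 0.0, 0.0]]
[[0.38, 0.31, 0.03], [0.0, 0.0, 0.0]]
[[-0.0, -0.0, -0.0], [0.0, 0.0, 0.0]]
end [ 0.5987 -0.1358  0.2398] [180.    0.  -49.4] left [-0.      0.0001  0.0002]
```

View pics/scene1.png

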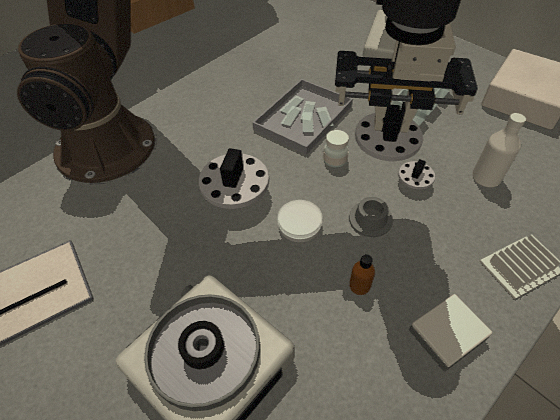

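View pics/wrist1.png

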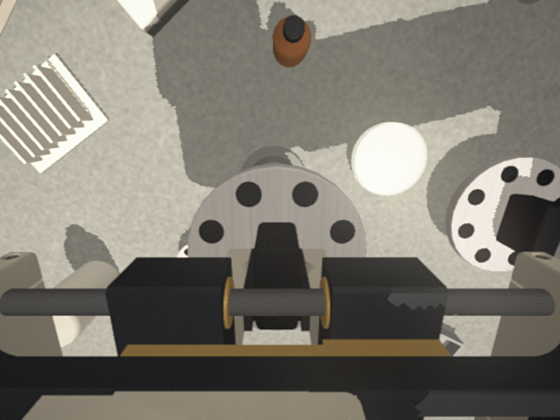

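The rotor is lifted and level, and the stand at scene pixel (371,215) is empty. I'll measure its offset in the hand from this same wrist view.

```bash
cat > inhand.py <<'E'
from h import *
from scipy.optimize import least_squares
import sys
c=pickle.load(open(f"pics/{sys.argv[1]}.pkl","rb"))
c["camera_from_world"]=np.linalg.inv(c["mount"])  # now "world" = tool
W=cloud(c); g=cv2.cvtColor(c["img"],cv2.COLOR_BGR2GRAY)
print("z at disc", np.round([W[180,275,2],W[210,275,2],W[230,230,2],W[230,320,2]],4))
m=(np.abs(W[...,2]-0.025)<.006).astype(np.uint8); m[250:]=0
cs,_=cv2.findContours(m,cv2.RETR_EXTERNAL,cv2.CHAIN_APPROX_NONE)
ct=max(cs,key=cv2.contourArea)[:,0,:]; ct=ct[ct[:,1]<245]
for z in(.025,):
    w=ray_plane(c,ct,z)[:,:2]
    k=np.hypot(*(w).T)>.045; w=w[k]
    f=least_squares(lambda p:np.hypot(w[:,0]-p[0],w[:,1]-p[1])-p[2],[0,0,.055],loss="soft_l1",f_scale=.001)
    f2=least_squares(lambda p:np.hypot(w[:,0]-p[0],w[:,1]-p[1])-.0545,[0,0],loss="soft_l1",f_scale=.001)
    print(z,len(w),f.x.round(4),f2.x.round(4))
# bar top
mb=(np.abs(W[...,2]+0.015)<.004)&(g<60); v,u=np.nonzero(mb); 
if len(u): print("bar",len(u),ray_plane(c,np.c_[u,v],-.015)[:,:2].min(0),ray_plane(c,np.c_[u,v],-.015)[:,:2].max(0))
# disc tilt
md=m>0; P=W[md]; P=P[np.abs(P[:,2]-np.median(P[:,2]))<.004]; A=np.c_[P[:,:2],np.ones(len(P))]; print("tilt x,y,z0",np.linalg.lstsq(A,P[:,2],rcond=None)[0])
E
python3 inhand.py wrist1
```

```text
z at disc [0.0264 0.0269 0.0268 0.026 ]
0.025 236 [0.0022 0.0002 0.0532] [0.0006 0.0002]
bar 2562 [-0.01934218 -0.01470229] [0.0249546  0.01448771]
tilt x,y,z0 [ 0.00628905 -0.00112956  0.02619614]
```

Emit:
apply_moves(
  targets=[
    [[0.5,0.4,0.03],[0.03,0,-0.19],15],
    [[0.78,0.63,0.05],[0,0,0],15],
    [[0.78,0.63,0.05],[0,0,0],15],
    [[0.78,0.63,0.05],[0,0,0],15],
    [[0.78,0.63,0.05],[0,0,0],15],
  ],
)

```text
time_s: 6.05
tcp_pos: [0.5856, 0.0953, 0.2368]
eef_rot: [178.9, 0.3, -49.0]
contact_force: [0.3, 0.7, -2.6]
gripper_width: 0.0217
```

```bash
python3 - <<'E'
from plant import r
from h import *
s=r.get_state()
print(s["tcp_pos"],s["eef_rot"],s["contact_force"],s["gripper_width"])
plan(s,[.5983,-.1353,.23],[180,0,-49.5],n=9)
E
```

```text
[0.58560784 0.09527368 0.23683095] [178.87275748   0.32293358 -49.01788532] [ 0.27315799  0.71886779 -2.5624785 ] 0.021694679964415663
[[0.79, 0.61, 0.04], [0.14, 0.04, 0.06]]
[[0.79, 0.61, 0.03], [0.0, 0.0, 0.0]]
[[0.8, 0.61, 0.03], [-0.0, 0.0, 0.0]]
[[0.8, 0.61, 0.03], [0.0, -0.0, -0.0]]
[[0.8, 0.61, 0.03], [0.0, -0.0, -0.0]]
[[0.6, 0.46, 0.02], [0.0, -0.0, -0.0]]
[[0.0, -0.0, -0.0], [0.0, -0.0, -0.0]]
[[0.0, -0.0, -0.0], [0.0, -0.0, -0.0]]
[[0.0, -0.0, -0.0], [0.0, -0.0, -0.0]]
end [ 0.5981 -0.1352  0.2299] [180.    0.  -49.5] left [ 0.0002 -0.0001  0.0001]
```

Emit:
apply_moves(
  targets=[
    [[0.79,0.61,0],[0.1,0.04,0.05],15],
    [[0.79,0.61,0],[0,0,0],15],
    [[0.8,0.61,0],[0,0,0],15],
    [[0.8,0.61,0],[0,0,0],15],
    [[0.7,0.55,0],[0,0,0],15],
  ],
)

```text
time_s: 6.55
tcp_pos: [0.5892, -0.1091, 0.2252]
eef_rot: [178.8, 0.6, -49.5]
contact_force: [0.2, 0.5, -2.7]
gripper_width: 0.0217
```

Emit:
apply_moves(
  targets=[
    [[0,0,0],[0,0,0],15],
  ],
)

```text
time_s: 6.65
tcp_pos: [0.5876, -0.1128, 0.2225]
eef_rot: [178.5, 0.7, -49.7]
contact_force: [-0.8, 1.0, -3.6]
gripper_width: 0.0214
```

```bash
python3 - <<'E'
from plant import r
from h import *
s=r.get_state()
print(s["tcp_pos"],s["eef_rot"],s["contact_force"],s["gripper_width"])
plan(s,[.5983,-.1353,.205],[180,0,-49.5],n=4,vmax=.02)
E
```

```text
[ 0.58755749 -0.11282929  0.22250792] [178.54196582   0.73115871 -49.67716353] [-0.80599251  0.95039835 -3.55750975] 0.021437591551799837
[[0.4, 0.1, 0.29], [0.18, 0.09, -0.02]]
[[0.21, 0.05, 0.15], [-0.0, 0.0, 0.0]]
[[-0.0, 0.0, -0.0], [-0.0, -0.0, 0.0]]
[[-0.0, 0.0, -0.0], [-0.0, 0.0, 0.0]]
end [ 0.5985 -0.1354  0.2048] [180.    0.  -49.5] left [-0.0002  0.0001  0.0002]
```

Emit:
apply_moves(
  targets=[
    [[0.4,0.1,0.25],[0.18,0.09,0],15],
    [[0.2,0.05,0],[0.05,0.02,0],15],
  ],
)

```text
time_s: 6.85
tcp_pos: [0.596, -0.1362, 0.2074]
eef_rot: [-179.9, 0.1, -49.8]
contact_force: [-0.4, 0.1, -4.2]
gripper_width: 0.0216
```

```bash
cat > st.py <<'E'
from plant import r
from h import *
import sys
a=[float(x) for x in sys.argv[1:]]
s=r.get_state()
print("t",round(s["time_s"],2),s["tcp_pos"].round(4),s["eef_rot"].round(2),"F",s["contact_force"].round(2),"M",s["moment"].round(3),"w",round(s["gripper_width"],4))
plan(s,a[:3],[180,0,a[3]],n=2,vmax=.02)
E
python3 st.py .5983 -.1353 .205 -49.5
```

```text
t 6.85 [ 0.596  -0.1362  0.2074] [-1.7987e+02  1.3000e-01 -4.9800e+01] F [-0.44  0.08 -4.2 ] M [-0.009  0.244  0.039] w 0.0216
[[0.02, -0.06, 0.06], [-0.02, 0.02, -0.04]]
[[0.0, 0.0, -0.0], [0.0, -0.0, -0.0]]
end [ 0.5983 -0.1352  0.205 ] [-180.     0.   -49.5] left [-0.     -0.0001  0.    ]
```

Emit:
apply_moves(
  targets=[
    [[0.02,-0.06,0.02],[0,0.02,-0.04],15],
    [[0,0,0],[0,0,0],15],
    [[0,0,0],[0,0,0],15],
  ],
)

```text
time_s: 7.15
tcp_pos: [0.5973, -0.1348, 0.2038]
eef_rot: [179.9, 0.2, -49.5]
contact_force: [-0.1, 0.0, -2.2]
gripper_width: 0.022
```

```bash
python3 st.py .5983 -.1353 .185 -49.5
```

```text
t 7.15 [ 0.5973 -0.1348  0.2038] [ 1.7988e+02  1.6000e-01 -4.9500e+01] F [-0.06  0.01 -2.2 ] M [0.021 0.062 0.035] w 0.022
[[0.03, -0.01, 0.47], [0.01, 0.02, 0.0]]
[[-0.0, -0.0, -0.0], [0.0, -0.0, -0.0]]
end [ 0.5984 -0.1355  0.185 ] [180.    0.  -49.5] left [-0.0001  0.0002  0.    ]
```

Emit:
apply_moves(
  targets=[
    [[0.03,-0.01,0.4],[0.01,0.02,0],15],
    [[0,0,0.1],[0,0,0],15],
    [[0,0,0],[0,0,0],15],
  ],
)

```text
time_s: 7.45
tcp_pos: [0.599, -0.1333, 0.1843]
eef_rot: [180.0, -0.0, -49.3]
contact_force: [0.0, -0.6, -3.1]
gripper_width: 0.0217
```

```bash
python3 st.py .5983 -.1353 .165 -49.5; python3 - <<'E'
from h import *
from plant import r
c=r.capture("scene"); cv2.imwrite("pics/scene2.png",cv2.resize(c["img"][240:420,100:320],None,fx=3.3,fy=3.3))
E
```

```text
t 7.45 [ 0.599  -0.1333  0.1843] [ 1.800e+02 -4.000e-02 -4.933e+01] F [ 0.04 -0.59 -3.15] M [0.002 0.169 0.015] w 0.0217
[[0.03, 0.05, 0.48], [0.0, -0.0, 0.02]]
[[-0.0, -0.0, 0.0], [-0.0, 0.0, 0.0]]
end [ 0.5983 -0.1355  0.1651] [180.    0.  -49.5] left [ 0.      0.0002 -0.0001]
```

View pics/scene2.png

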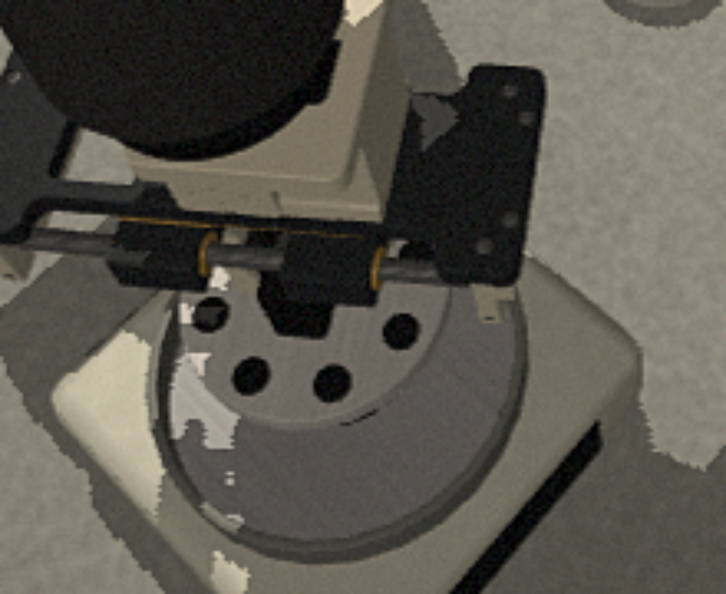

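The scene view shows the rotor level over the dish centre, at crop pixel (300,370). I'll correct x and y before going in.

Emit:
apply_moves(
  targets=[
    [[0.03,0.04,0.03],[0,0,0.02],15],
    [[0,0,0],[0,0,0],15],
  ],
)

```text
time_s: 7.7
tcp_pos: [0.5991, -0.1349, 0.1844]
eef_rot: [-179.9, -0.1, -49.5]
contact_force: [0.3, -0.4, -3.1]
gripper_width: 0.0219
```

```bash
python3 st.py .5983 -.1353 .172 -49.5
```

```text
t 7.7 [ 0.5991 -0.1349  0.1844] [-1.7994e+02 -9.0000e-02 -4.9460e+01] F [ 0.3  -0.41 -3.15] M [-0.004  0.191  0.035] w 0.0219
[[-0.01, 0.02, 0.31], [-0.01, -0.01, 0.0]]
[[0.0, 0.0, 0.0], [0.0, 0.0, 0.0]]
end [ 0.5982 -0.1351  0.172 ] [-180.     0.   -49.5] left [ 0.0001 -0.0002 -0.    ]
```

Emit:
apply_moves(
  targets=[
    [[-0.01,0.02,0.1],[0,0,0],15],
    [[0,0,0.1],[0,0,0],15],
    [[0,0,0.05],[0,0,0],15],
  ],
)

```text
time_s: 8.0
tcp_pos: [0.5987, -0.1353, 0.175]
eef_rot: [-179.8, -0.2, -49.5]
contact_force: [-0.3, 0.1, -2.9]
gripper_width: 0.022
```

```bash
python3 st.py .5983 -.1353 .165 -49.5
```

```text
t 8.0 [ 0.5987 -0.1353  0.175 ] [-1.7985e+02 -1.6000e-01 -4.9470e+01] F [-0.34  0.09 -2.89] M [-0.002  0.186 -0.028] w 0.022
[[-0.01, 0.01, 0.25], [-0.02, -0.02, 0.0]]
[[0.0, -0.0, -0.0], [0.0, 0.0, 0.0]]
end [ 0.5981 -0.1352  0.165 ] [180.    0.  -49.5] left [ 0.0002 -0.0001  0.    ]
```

Well aligned. I'll descend into the bore in small rows and watch the force.

Emit:
apply_moves(
  targets=[
    [[0,0.01,0.1],[-0.02,-0.02,0],15],
    [[0,0,0.08],[0,0,0],15],
    [[0,0,0.05],[0,0,0],15],
  ],
)

```text
time_s: 8.3
tcp_pos: [0.5982, -0.1357, 0.1647]
eef_rot: [180.0, 0.0, -49.5]
contact_force: [-0.4, 0.8, -3.4]
gripper_width: 0.0217
```

```bash
python3 st.py .5983 -.1353 .158 -49.5
```

```text
t 8.3 [ 0.5982 -0.1357  0.1647] [ 1.7996e+02  3.0000e-02 -4.9480e+01] F [-0.45  0.76 -3.4 ] M [-0.     0.145  0.073] w 0.0217
[[-0.01, -0.01, 0.17], [0.01, 0.0, 0.0]]
[[0.0, 0.0, -0.0], [-0.0, -0.0, -0.0]]
end [ 0.5982 -0.1351  0.1579] [180.    0.  -49.5] left [ 0.0001 -0.0002  0.0001]
```

Emit:
apply_moves(
  targets=[
    [[0,0,0.06],[0,0,0],15],
    [[0,0,0.06],[0,0,0],15],
    [[0,0,0.04],[0,0,0],15],
  ],
)

```text
time_s: 8.6
tcp_pos: [0.5981, -0.1357, 0.1574]
eef_rot: [179.9, 0.0, -49.5]
contact_force: [-0.2, 0.4, -2.4]
gripper_width: 0.0221
```

```bash
python3 st.py .5983 -.1353 .15 -49.5
```

```text
t 8.6 [ 0.5981 -0.1357  0.1574] [ 1.7993e+02  4.0000e-02 -4.9480e+01] F [-0.16  0.43 -2.44] M [-0.011  0.156  0.035] w 0.0221
[[-0.0, -0.01, 0.19], [0.01, 0.01, 0.0]]
[[-0.0, 0.0, -0.0], [-0.0, -0.0, -0.0]]
end [ 0.5984 -0.1354  0.1498] [180.    0.  -49.5] left [-0.0001  0.0001  0.0002]
```

Emit:
apply_moves(
  targets=[
    [[0,0,0.05],[0,0,0],15],
    [[0,0,0.04],[0,0,0],15],
  ],
)

```text
time_s: 8.8
tcp_pos: [0.5982, -0.1357, 0.1536]
eef_rot: [179.9, 0.0, -49.5]
contact_force: [-0.5, 0.2, -3.4]
gripper_width: 0.0219
```

```bash
python3 st.py .5983 -.1353 .148 -49.5
```

```text
t 8.8 [ 0.5982 -0.1357  0.1536] [ 1.7994e+02  4.0000e-02 -4.9480e+01] F [-0.52  0.22 -3.4 ] M [-0.013  0.147  0.022] w 0.0219
[[-0.0, -0.01, 0.14], [0.01, 0.0, 0.0]]
[[-0.0, 0.0, -0.0], [0.0, -0.0, 0.0]]
end [ 0.5985 -0.1354  0.148 ] [180.    0.  -49.5] left [-0.0002  0.0001  0.    ]
```

The tip is about 4 mm below the square's mouth with no rise in force, so the shaft is entering the hole.

Emit:
apply_moves(
  targets=[
    [[0,0,0.05],[0,0,0],15],
    [[0,0,0.05],[0,0,0],15],
  ],
)

```text
time_s: 9.0
tcp_pos: [0.5983, -0.1357, 0.1494]
eef_rot: [180.0, 0.0, -49.5]
contact_force: [0.5, 1.1, -3.4]
gripper_width: 0.0217
```

```bash
python3 st.py .5983 -.1353 .1475 -49.5
```

```text
t 9.0 [ 0.5983 -0.1357  0.1494] [ 1.7995e+02  2.0000e-02 -4.9480e+01] F [ 0.51  1.06 -3.38] M [-0.097  0.13   0.047] w 0.0217
[[-0.01, -0.01, 0.05], [0.01, 0.0, 0.0]]
[[0.0, 0.0, -0.0], [0.0, -0.0, -0.0]]
end [ 0.5983 -0.1351  0.1474] [180.    0.  -49.5] left [-0.     -0.0002  0.0001]
```

Emit:
apply_moves(
  targets=[
    [[0,0,0.05],[0,0,0],15],
  ],
)

```text
time_s: 9.1
tcp_pos: [0.5983, -0.1357, 0.1473]
eef_rot: [180.0, 0.0, -49.5]
contact_force: [-1.7, 0.7, 1.8]
gripper_width: 0.0218
```

Emit:
apply_moves(
  targets=[
    [[0,0,0.05],[0,0,0],15],
  ],
)

```text
time_s: 9.2
tcp_pos: [0.5984, -0.1357, 0.146]
eef_rot: [180.0, -0.0, -49.5]
contact_force: [-4.8, 1.3, 6.5]
gripper_width: 0.0217
```

```bash
python3 st.py .5983 -.1353 .1415 -49.5
```

```text
t 9.2 [ 0.5984 -0.1357  0.146 ] [ 1.7997e+02 -1.0000e-02 -4.9460e+01] F [-4.77  1.3   6.5 ] M [ 0.707  1.588 -0.007] w 0.0217
[[-0.01, -0.0, 0.11], [0.0, -0.0, 0.01]]
[[-0.0, -0.0, 0.0], [0.0, 0.0, 0.0]]
end [ 0.5982 -0.1354  0.1416] [180.    0.  -49.5] left [ 0.0001  0.0001 -0.0001]
```

Contact with the ring, at about 10 N net. There is a small side force towards −x, so I'll give way slightly and press on gently.

Emit:
apply_moves(
  targets=[
    [[-0.01,0.01,0.04],[0,0,0],15],
  ],
)

```text
time_s: 9.3
tcp_pos: [0.5983, -0.1357, 0.1455]
eef_rot: [-180.0, -0.1, -49.4]
contact_force: [-2.3, 2.3, 6.4]
gripper_width: 0.0222
```

Emit:
apply_moves(
  targets=[
    [[-0.01,0.01,0.04],[0,0,0],15],
  ],
)

```text
time_s: 9.4
tcp_pos: [0.5983, -0.1357, 0.1451]
eef_rot: [-179.9, -0.1, -49.4]
contact_force: [-3.5, 1.2, 6.5]
gripper_width: 0.0223
```

```bash
python3 st.py .5983 -.1353 .1415 -49.5
```

```text
t 9.4 [ 0.5983 -0.1357  0.1451] [-1.7994e+02 -1.4000e-01 -4.9410e+01] F [-3.46  1.2   6.49] M [ 0.607  1.221 -0.054] w 0.0223
[[-0.01, -0.01, 0.09], [-0.01, -0.02, 0.01]]
[[0.0, 0.0, -0.0], [0.0, 0.0, -0.0]]
end [ 0.5983 -0.1351  0.1415] [-180.     0.   -49.5] left [-0.     -0.0002  0.    ]
```

Emit:
apply_moves(
  targets=[
    [[-0.01,0.01,0.07],[0,0,0],15],
    [[0,0,0.07],[0,0,0],15],
  ],
)

```text
time_s: 9.6
tcp_pos: [0.5982, -0.1357, 0.1422]
eef_rot: [-179.9, -0.3, -49.4]
contact_force: [-4.8, 0.8, 6.5]
gripper_width: 0.022
```

Emit:
apply_moves(
  targets=[
    [[0,0,0.08],[0,0,0],15],
  ],
)

```text
time_s: 9.7
tcp_pos: [0.5983, -0.1358, 0.1411]
eef_rot: [-179.8, -0.3, -49.3]
contact_force: [-11.3, 6.7, 28.2]
gripper_width: 0.022
```

```bash
python3 st.py .5983 -.1353 .1415 -49.5; python3 - <<'E'
from h import *
wrist("wrist3")
E
python3 inhand.py wrist3
```

```text
t 9.7 [ 0.5983 -0.1358  0.1411] [-179.84   -0.32  -49.33] F [-11.33   6.68  28.19] M [ 2.558  4.607 -0.077] w 0.022
[[-0.01, -0.01, -0.01], [-0.02, -0.04, 0.02]]
[[0.0, 0.0, 0.0], [0.0, 0.0, -0.0]]
end [ 0.5984 -0.1352  0.1415] [-180.     0.   -49.5] left [-0.0001 -0.0001 -0.    ]
z at disc [0.0262 0.0253 0.0264 0.0255]
0.025 236 [0.0019 0.0002 0.0532] [0.0004 0.0002]
bar 2567 [-0.01994396 -0.01424364] [0.02543043 0.01445985]
tilt x,y,z0 [ 0.01254934 -0.00183723  0.02604269]
```

View pics/wrist3.png

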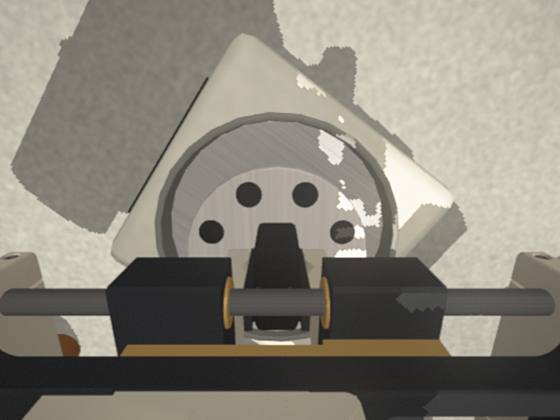

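The force rose sharply at TCP z 0.141, the height worked out for home, and the disc top is at about 0.115–0.116 m. I'll relax the press, check, then release.

Emit:
apply_moves(
  targets=[
    [[0,0,0],[0.02,0.04,0],15],
    [[0,0,0],[0,0,0],15],
  ],
)

```text
time_s: 9.95
tcp_pos: [0.5984, -0.1356, 0.1422]
eef_rot: [-179.6, -0.7, -49.3]
contact_force: [0.5, 1.0, -2.5]
gripper_width: 0.0217
```

```bash
python3 st.py .5983 -.1353 .1415 -49.5
```

```text
t 9.95 [ 0.5984 -0.1356  0.1422] [-179.6    -0.71  -49.32] F [ 0.46  1.03 -2.54] M [-0.011  0.294 -0.008] w 0.0217
[[-0.01, -0.0, 0.02], [-0.05, -0.09, 0.02]]
[[0.0, -0.0, -0.0], [0.0, 0.0, 0.0]]
end [ 0.5982 -0.1353  0.1413] [-180.     0.   -49.5] left [0.0001 0.     0.0002]
```

Emit:
apply_moves(
  targets=[
    [[0,0,0.02],[-0.05,-0.09,0],21.5],
    [[0,0,0],[0,0,0],30],
    [[0,0,0],[0,0,0],45],
    [[0,0,0],[0,0,0],45],
  ],
  squeeze=5,
)

```text
time_s: 10.35
tcp_pos: [0.5994, -0.1359, 0.1413]
eef_rot: [180.0, 0.0, -49.3]
contact_force: [-0.2, -0.2, 0.9]
gripper_width: 0.0403
```

```bash
python3 st.py .5983 -.1353 .17 -49.5; python3 - <<'E'
from h import *
wrist("wrist4")
E
python3 inhand.py wrist4
```

```text
t 10.35 [ 0.5994 -0.1359  0.1413] [ 1.7999e+02  3.0000e-02 -4.9300e+01] F [-0.21 -0.22  0.85] M [0.01  0.135 0.013] w 0.0403
[[-0.02, 0.01, -0.5], [0.0, 0.0, 0.02]]
[[-0.01, 0.0, -0.22], [-0.0, 0.0, 0.0]]
end [ 0.5984 -0.1352  0.1701] [180.    0.  -49.5] left [-0.0001 -0.0001 -0.0001]
z at disc [0.026  0.0269 0.0264 0.0259]
0.025 232 [0.001  0.0008 0.0532] [-0.0006  0.0009]
bar 2512 [-0.02112365 -0.02415628] [0.02396993 0.02436322]
tilt x,y,z0 [0.00567633 0.00101425 0.02615163]
```

Released, and the disc is level (about 0.3°). I'll rise straight up, then move back to look at it.

Emit:
apply_moves(
  targets=[
    [[0,0,-0.3],[0,0,0],60],
    [[0,0,-0.6],[0,0,0],70],
    [[0,0,-0.8],[0,0,0],80],
    [[0,0,-0.8],[0,0,0],80],
    [[-0.6,0,-0.5],[0,0,0],80],
  ],
)

```text
time_s: 10.9
tcp_pos: [0.5831, -0.119, 0.265]
eef_rot: [179.7, 0.2, -49.4]
contact_force: [0.0, 1.1, 0.6]
gripper_width: 0.0775
```

Emit:
apply_moves(
  targets=[
    [[-0.9,0,0],[0,0,0],80],
    [[-0.6,0,0],[0,0,0],80],
    [[0,0,0],[0,0,0],80],
    [[0,0,0],[0,0,0],80],
  ],
)

```text
time_s: 11.3
tcp_pos: [0.5441, -0.0713, 0.2746]
eef_rot: [-179.7, -0.3, -49.3]
contact_force: [0.4, -1.0, 0.3]
gripper_width: 0.0798
```

```bash
python3 - <<'E'
from plant import r
from h import *
s=r.get_state(); print(s["time_s"],s["tcp_pos"],s["contact_force"])
for n in("wrist","top","scene"):
    c=wrist("wristF") if n=="wrist" else r.capture(n)
    if n!="wrist": cv2.imwrite(f"pics/{n}F.png",c["img"])
    W=cloud(c); hub=np.array([.5988,-.1357])
    H=np.hypot(W[...,0]-hub[0],W[...,1]-hub[1])
    for z in(.116,.156):
        m=(np.abs(W[...,2]-z)<.006)&(H<.075)
        if m.sum()<50: print(n,z,"few",m.sum()); continue
        v,u=np.nonzero(m); w=ray_plane(c,np.c_[u,v],z)[:,:2].astype(np.float32)
        P=W[m]; A=np.c_[P[:,:2]-hub,np.ones(len(P))]; f=np.linalg.lstsq(A,P[:,2],rcond=None)[0]
        print(n,z,m.sum(),"circ",np.round(cv2.minEnclosingCircle(w)[0],4),round(cv2.minEnclosingCircle(w)[1],4),"plane tilt deg",np.rad2deg(np.hypot(*f[:2])).round(2),"z",f[2].round(4))
E
```

```text
11.3 [ 0.54407778 -0.07132997  0.2745726 ] [ 0.38219927 -1.00768429  0.25503342]
wrist 0.116 9295 circ [ 0.598  -0.1354] 0.0544 plane tilt deg 0.03 z 0.115
wrist 0.156 1511 circ [ 0.5981 -0.135 ] 0.024 plane tilt deg 0.09 z 0.1546
top 0.116 70 circ [ 0.5534 -0.1296] 0.032 plane tilt deg 5.21 z 0.1191
top 0.156 few 0
scene 0.116 3790 circ [ 0.6007 -0.1378] 0.0558 plane tilt deg 0.25 z 0.1159
scene 0.156 551 circ [ 0.6016 -0.1378] 0.0245 plane tilt deg 2.71 z 0.1554
```

View pics/sceneF.png

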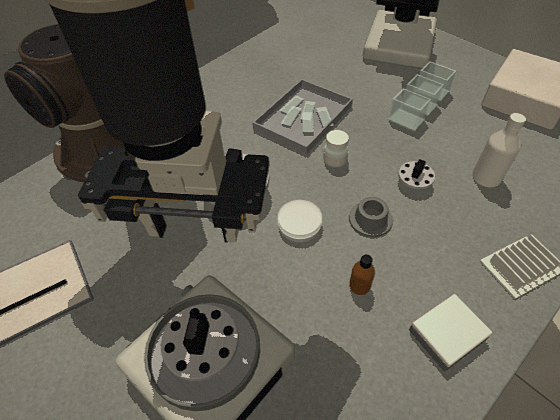

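View pics/wristF.png

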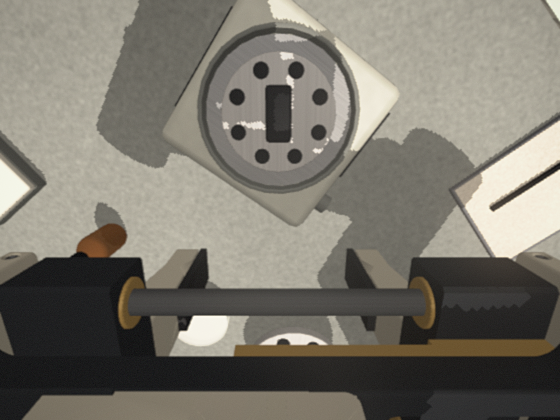

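The disc sits centred in the dish: wrist pixel (278,108), scene pixel (200,345). Its top is at 0.1159–0.116 m, where 0.116 is home, with tilt under 0.3°. Petri, jar and dropper are where they started.

```bash
python3 -c "
from plant import r
print(r.close_job())"
```

```text
the job is handed in; nothing more can be done
None
```

The rotor is fitted to the hub and released, and the job was handed in at about 11.5 s of the 67 s allowed; no verdict is reported.

**What I did:**
- I took the middle-sized rotor by its bar and lifted it out of the stand.
- The wrist camera could see the square hole in the bore (about 40.5°). I pre-set the rotor's yaw to match, so the shaft went straight in and no turning search was needed.
- I pressed it past the ring at about 10 N. The force rose to about 31 N when the disc met the sleeve, below the 50 N limit. I then relaxed the press, opened the jaws and moved clear.

**Last checks:**
- **Height:** the disc's top read 0.1159 m from the scene camera, where 0.116 m is fully home. The wrist camera read 0.1150 m; it had read about 1 mm low on the parked rotor too.
- **Level and centring:** the disc's tilt was 0.03° from the wrist camera and 0.25° from the scene camera. Its centre was within 1 mm of the hub's axis as the wrist camera measured both.
- **Bystanders:** the petri, jar and dropper look unmoved in the scene picture.

**Where readings disagreed:**
- The scene camera's positions differ from the wrist camera's by about 3–4 mm, both before and after, so I used the wrist readings for x and y.
- The scene camera's plane fit on the bar's top gave 2.7° of tilt. That is a small, noisy patch, and the disc fits above do not support it.
- The top camera's view of the hub was blocked by the arm at the end, so it gave no useful final check.

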